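# Find the high bottle seat on the filler base plate

### The arm

A 7-joint arm with a two-finger parallel gripper is mounted at the origin on the work surface. World frame = base frame: x ahead of the robot, y to its left, z up, the work surface at z = 0. Lengths are in m, angles in rad, forces in N, time in s.
With the tool pointing down it reaches from about 0.425 to 0.875 m from the base axis. Payload 8.4 kg.
Tool frame: the origin (TCP) lies at the very end of the fingers, on their centre line; the grasp point (between the pads) lies bot.grasp_offset behind it (bot.grasp_offset is the distance from the TCP to the grasp point, in m); z points along the fingers, y is the line along which they close (so a half turn about z gives the same grasp; the last joint's range is limited). The gripper opens to 85 mm and grips with 20 to 120 N. Pads are 22 mm wide; open, the fingers measure 114 mm over their backs; the gripper's body (76 mm by 85 mm) begins 54 mm behind the grasp point. The pads swing forward as they close: fully open they stand 13 mm farther back than shut.
Start: joints at [-1.236, 0.333, 0.04, 1.465, -0.013, 1.343, -0.059], TCP at [0.273, 0.59, 0.231] pointing down, gripper open.
Joint ranges: [-2.58, 2.58], [-0.38, 2.09], [-1.3, 1.39], [0.25, 2.4], [-1.5, 4.64], [0.08, 2.09], [-2.65, 2.65]. Speed limits (rad/s): [2.22, 2.22, 2.79, 2.79, 3.14, 3.14, 3.14].

### API

Orientations are given as a 3x3 rotation matrix whose columns are the frame's x, y, z axes.
In Python, from plant import bot, imaging, job gives the robot as it stands.
- The arm moves only by the tool step_arm, never from a script. Its arguments are lists of equal length, an entry for each row: "dr": the turn, a rotation vector about the world's x, y, z in units of 60 degrees (1.0 is 60 degrees), a list of three; "linear": the shift along the world's x, y, z in units of 400 mm (1.0 is 400 mm), a list of three; "jaw": the gripper command: -1 is shut, 1 is fully open, values between are in proportion. A call has 1 to 10 rows; each row is the pose to reach, as a shift and turn from the pose commanded when the call began; what a row does not reach only later rows make up. A row lasts 1/8 s, in which the tool goes at most 62.5 mm and 10.7 degrees, less where a joint would pass 70% of its speed; a pose out of reach is approached as far as the arm can. A call with a number of a shift or a turn outside -1 to 1 is refused whole. A call with a gripper value outside its range is refused whole. The fingers move at their own pace and stop on an object; "grip_force" is the grip in N (left out, the last holds). Time passes only in rows, so rows that repeat a pose let the fingers close. It gives the time, the measured TCP pose, the force, the opening and the grip force at its end, in the units of the state.
- bot.sense(): the state, without advancing time (a new reading comes with each control period).
- imaging.get_image(name): name is "side" or "top" or "wrist"; returns (picture, depth): 480x640x3 uint8, red, green, blue; 480x640 float32, m along the optical axis (not along the pixel's ray), 0 where there is no reading.
- imaging.get_calibration(name): a dict with "mtx" (3x3 intrinsics, pixels), "R" (3x3) and "t" (3): a world point X has camera coordinates R X + t; the wrist camera has in their place "tool_from_camera" (4x4, takes a point from camera to tool coordinates, whose origin is the TCP and whose axes are the flange's). Camera axes: x right, y down, z forward; pixel columns grow to the right and rows downward; lengths in m; the calibration is good to about 2 mm. A picture is of the moment at which its call begins: read the wrist's pose just before it. get_calibration takes no time and is no camera call.
- job.close_job(): hands the job in; it is judged then, once.
The state is a dict: "time_s": time; "joint_positions": joint angles; "joint_vel": joint speeds; "joint_torque": joint torques, N m; "position": TCP position; "tcp_rot": TCP orientation; "force": force on the tool from outside, world axes, zero at the start; "moment": the same for the moment, N m; "grip_width": finger opening in m; "grasp_force": force on a finger pad.
Only numpy, scipy, OpenCV 4.12 (cv2) and the standard library are available. Lean on these libraries where they do the work, as an engineer would, in place of code of your own. Each camera call takes 0.05 s, during which the arm holds its last target. There are 200 camera calls.

### The job

One of the three bottle seats on the bottle filler's base plate has been screwed up too high. Pick up the touch probe standing on the bench and touch its foot briefly to the top of each seat in turn, working from the robot's left to its right, then leave the probe standing upright in the middle of the highest seat to mark it. Set it down, do not drop it.

Things in the scene. Friction and masses are not known exactly. Their poses are not given: they have to be found in the camera images.
- probe: the loose touch probe, 0.2 kg, upright on the bench, 110 mm tall: flat round steel foot 40 mm across, 10 mm high; then a steel neck 16 mm across; from 35 to 110 mm up a round black grip 26 mm across, to be held. Origin: centre of the foot's underside; z up. Not to be taken for the plain steel pin nearby (24 mm across, 85 mm tall, no foot)
- seat_a: one of three alike bottle seats: flat round bare-steel disc 70 mm across, 10 mm thick, on a 24 mm screw column, rigid. Origin: centre of its flat top; z up, y along the row to the robot's left. The seats stand in a row 105 mm apart on an aluminium base plate (120 x 360 x 15 mm) fixed on the bench, its row within 20 degrees of the robot's left-right line
- seat_b: one of three alike bottle seats: flat round bare-steel disc 70 mm across, 10 mm thick, on a 24 mm screw column, rigid. Origin: centre of its flat top; z up, y along the row to the robot's left. Two of the three tops lie 40 to 44 mm above the bench, the third 54 to 60 mm
- seat_c: one of three alike bottle seats: flat round bare-steel disc 70 mm across, 10 mm thick, on a 24 mm screw column, rigid. Origin: centre of its flat top; z up, y along the row to the robot's left. Which of the names sits where in the row, and so where the high one is, differs from run to run

How it is judged:
On the way, in this order (a step that is already met when the one before it is completed fails the run):
1. the probe's foot touches the top of the left-hand seat (largest y) (((contact force between probe and seat_a above 0.5 N and horizontal distance between probe and seat_a below 0.03 m and z of probe in the frame of seat_a above -0.006 m and y of each of seat_b, seat_c in the frame of seat_a below 0 m) or (contact force between probe and seat_b above 0.5 N and horizontal distance between probe and seat_b below 0.03 m and z of probe in the frame of seat_b above -0.006 m and y of each of seat_a, seat_c in the frame of seat_b below 0 m) or (contact force between probe and seat_c above 0.5 N and horizontal distance between probe and seat_c below 0.03 m and z of probe in the frame of seat_c above -0.006 m and y of each of seat_a, seat_b in the frame of seat_c below 0 m))), for 0.1 s.
2. then it touches the top of the middle seat (((contact force between probe and seat_a above 0.5 N and horizontal distance between probe and seat_a below 0.03 m and z of probe in the frame of seat_a above -0.006 m and horizontal distance between each of seat_b, seat_c and seat_a below 0.15 m) or (contact force between probe and seat_b above 0.5 N and horizontal distance between probe and seat_b below 0.03 m and z of probe in the frame of seat_b above -0.006 m and horizontal distance between each of seat_a, seat_c and seat_b below 0.15 m) or (contact force between probe and seat_c above 0.5 N and horizontal distance between probe and seat_c below 0.03 m and z of probe in the frame of seat_c above -0.006 m and horizontal distance between each of seat_a, seat_b and seat_c below 0.15 m))), for 0.1 s.
3. then it touches the top of the right-hand seat (smallest y) (((contact force between probe and seat_a above 0.5 N and horizontal distance between probe and seat_a below 0.03 m and z of probe in the frame of seat_a above -0.006 m and y of each of seat_b, seat_c in the frame of seat_a above 0 m) or (contact force between probe and seat_b above 0.5 N and horizontal distance between probe and seat_b below 0.03 m and z of probe in the frame of seat_b above -0.006 m and y of each of seat_a, seat_c in the frame of seat_b above 0 m) or (contact force between probe and seat_c above 0.5 N and horizontal distance between probe and seat_c below 0.03 m and z of probe in the frame of seat_c above -0.006 m and y of each of seat_a, seat_b in the frame of seat_c above 0 m))), for 0.1 s.
At the end, for the whole second after the job is handed in: the probe stands upright (within 8 degrees), released and at rest, with its foot on the top of the highest of the three seats, its axis within 20 mm of that seat's centre (((z of each of seat_b, seat_c in the frame of seat_a below -0.005 m and horizontal distance between probe and seat_a below 0.02 m and z of probe in the frame of seat_a between -0.006 and 0.006 m and angle between probe's own z axis and vertical below 0.15 rad and linear speed of probe below 0.02 m/s and contact force between probe and the fingers below 0.1 N) or (z of each of seat_a, seat_c in the frame of seat_b below -0.005 m and horizontal distance between probe and seat_b below 0.02 m and z of probe in the frame of seat_b between -0.006 and 0.006 m and angle between probe's own z axis and vertical below 0.15 rad and linear speed of probe below 0.02 m/s and contact force between probe and the fingers below 0.1 N) or (z of each of seat_a, seat_b in the frame of seat_c below -0.005 m and horizontal distance between probe and seat_c below 0.02 m and z of probe in the frame of seat_c between -0.006 and 0.006 m and angle between probe's own z axis and vertical below 0.15 rad and linear speed of probe below 0.02 m/s and contact force between probe and the fingers below 0.1 N))); the robot touches nothing.
It fails at once if the probe is dropped or thrown: it moves faster than 0.6 m/s (a fall of about 18 mm) while the fingers do not hold it (linear speed of probe above 0.6 m/s and contact force between probe and the fingers below 0.1 N).
It also fails if it takes over 58 s, if anything falls off the work surface, if the arm or the gripper's body presses on something with over 40 N, if the wrist force passes 120 N, or if a joint passes its speed limit or range.

## Working session

There is one attempt and no reset: what is moved stays moved. The work goes in short steps, Python scripts to look and compute and a tool call to move; the robot and the scene stay as the last step left them, time stands still between calls to the robot, and variables do not carry over. Pictures are saved under pics/ and viewed, at most 10 in all, crops included, and the job is handed in when it is done.

Besides the shell and the picture viewer there is one more tool, called after "Emit:" as a command line: name --argument value ..., lists and objects as JSON in quotes. step_arm: Moves the arm, as the interface text tells. Shifts and turns lie within -1 to 1; 1 stands for 400 mm of shift or 60 degrees of turn. Its arguments: {"type":"object","properties":{"dr":{"type":"array"},"linear":{"type":"array"},"jaw":{"type":"array"},"grip_force":{"type":"number"}},"required":["dr","linear","jaw"]}

```bash
mkdir -p pics
cat > h.py <<'E'
import numpy as np, cv2
from plant import bot, imaging, job
def grab(n):
    s=bot.sense(); im,d=imaging.get_image(n); return s,im,d
def cloud(n,d,s):
    c=imaging.get_calibration(n); K=np.array(c["mtx"]); v,u=np.mgrid[:480,:640]
    P=np.stack([(u-K[0,2])/K[0,0]*d,(v-K[1,2])/K[1,1]*d,d],-1)
    if n=="wrist":
        T=np.array(c["tool_from_camera"]); P=P@T[:3,:3].T+T[:3,3]
        P=P@np.array(s["tcp_rot"]).T+np.array(s["position"])
    else: P=(P-np.array(c["t"]))@np.array(c["R"])
    P[d==0]=np.nan
    return P
E
python3 - <<'E'
from h import *
s,a,d=grab("top"); s2,b,d2=grab("side")
cv2.imwrite("pics/top.png",a[...,::-1]); cv2.imwrite("pics/side.png",b[...,::-1])
np.savez("c.npz",top=cloud("top",d,s),side=cloud("side",d2,s2))
print(s["position"],np.round(s["tcp_rot"],3),s["grip_width"],s["force"],bot.grasp_offset,s["time_s"])
E
```

```text
[0.27304465 0.58936126 0.23040698] [[-0.907  0.42  -0.001]
 [ 0.42   0.907 -0.002]
 [-0.    -0.002 -1.   ]] 0.08536429569332891 [ 0.23026094  0.18409783 -0.18920804] 0.0187 0.0
```

View pics/top.png

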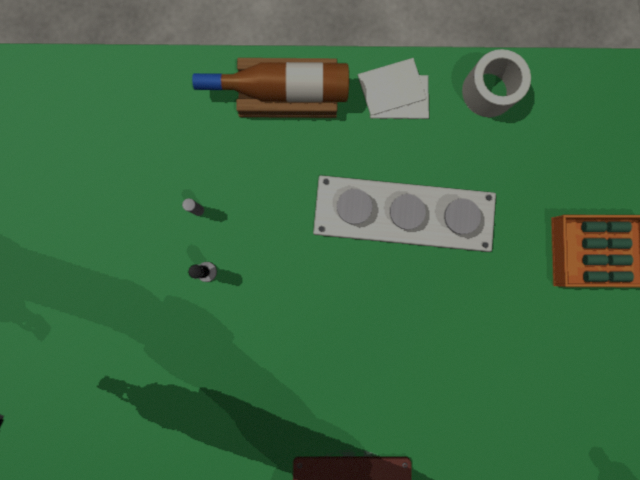

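View pics/side.png

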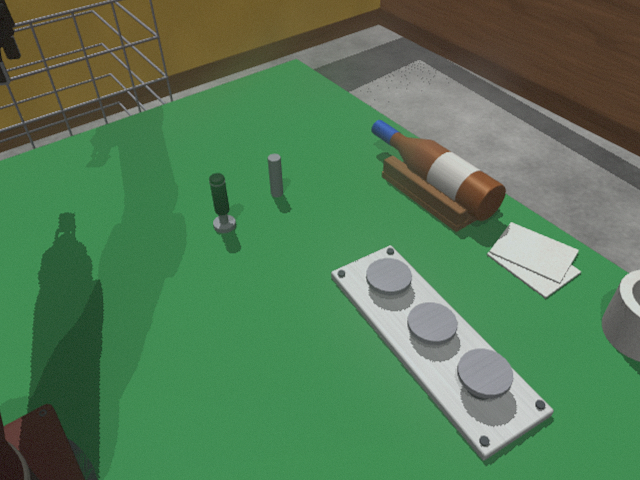

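The top view shows the probe's grip at about (199,271) with its foot at (208,272), the pin at (190,205), and the seats at (355,207), (408,212) and (463,217). The side view shows the same seats at (389,276), (432,323) and (485,373), and the probe at (220,200).

Run:
```python
from h import *
c=np.load("c.npz")
def seat(P,u,v,w=28):
    q=P[v-w:v+w,u-w:u+w].reshape(-1,3); z0=np.nanmedian(P[v-6:v+7,u-6:u+7,2])
    q=q[np.abs(q[:,2]-z0)<.006]; cc=np.nanmedian(P[v-6:v+7,u-6:u+7].reshape(-1,3),0)
    q=q[np.hypot(*(q-cc)[:,:2].T)<.045]
    (x,y),r=cv2.minEnclosingCircle((q[:,:2]*1000).astype(np.float32))
    print("seat z",z0.round(4),"mid",((q.max(0)+q.min(0))/2)[:2].round(4),"circ",x,y,r,"n",len(q))
for u,v in((355,207),(408,212),(463,217)): seat(c["top"],u,v)
for u,v in((389,276),(432,323),(485,373)): seat(c["side"],u,v)
def box(n,u0,u1,v0,v1):
    q=c[n][v0:v1,u0:u1].reshape(-1,3); 
    for a,b in((.004,.016),(.04,.1),(.1,.12)):
        k=q[(q[:,2]>a)&(q[:,2]<b)]
        if len(k): print(n,a,b,len(k),k.min(0).round(4),k.max(0).round(4),np.median(k,0).round(4))
box("top",180,225,255,290); box("side",200,245,165,240)
print("bench",np.nanmedian(c["top"][300:320,400:500,2]),np.nanmedian(c["side"][150:180,100:150,2]))
```

```text
seat z 0.043 mid [ 0.6057 -0.0026] circ 605.2670288085938 -2.4789583683013916 35.01746368408203 n 990
seat z 0.0427 mid [ 0.5953 -0.1068] circ 595.8570556640625 -106.95124816894531 35.237918853759766 n 991
seat z 0.0545 mid [ 0.5856 -0.211 ] circ 584.9759521484375 -211.59165954589844 35.47499465942383 n 1025
seat z 0.0431 mid [ 0.6043 -0.0034] circ 605.0191040039062 -3.503492832183838 36.3239860534668 n 1299
seat z 0.043 mid [ 0.5944 -0.1079] circ 594.4505004882812 -109.03350067138672 36.40446472167969 n 1623
seat z 0.0547 mid [ 0.5844 -0.2127] circ 584.6220092773438 -212.13258361816406 36.44831848144531 n 2116
top 0.004 0.016 190 [0.4459 0.257  0.004 ] [0.5039 0.3442 0.0154] [0.4778 0.2833 0.0095]
top 0.04 0.1 80 [0.4662 0.2782 0.0413] [0.4891 0.2864 0.0996] [0.4776 0.2802 0.069 ]
top 0.1 0.12 175 [0.4648 0.2779 0.1006] [0.4901 0.3042 0.1152] [0.4774 0.2896 0.1093]
side 0.004 0.016 241 [0.4566 0.2684 0.004 ] [0.496  0.3091 0.016 ] [0.4725 0.2837 0.009 ]
side 0.04 0.1 412 [0.4634 0.2749 0.0401] [0.4891 0.2964 0.0999] [0.4719 0.2803 0.0704]
side 0.1 0.12 175 [0.4633 0.2747 0.1   ] [0.4897 0.3029 0.111 ] [0.4748 0.2852 0.1078]
bench -0.00045612052309560087 -0.001390028479352623
```

Seat tops are at left (0.605,-0.003,0.043), middle (0.595,-0.108,0.043) and right (0.585,-0.212,0.0545). The spacing is 105 mm and both cameras agree, so the right seat is the high one. The probe is at (0.477,0.289). Next I move above it.

Emit:
step_arm --dr '[[0,0,0],[0,0,0],[0,0,0],[0,0,0],[0,0,0],[0,0,0],[0,0,0],[0,0,0],[0,0,0]]' --linear '[[0.06,-0.09,0],[0.13,-0.2,0],[0.21,-0.31,0],[0.29,-0.42,0],[0.37,-0.54,0],[0.44,-0.65,0],[0.49,-0.72,0],[0.51,-0.75,0],[0.51,-0.75,0]]' --jaw '[1,1,1,1,1,1,1,1,1]' --grip_force 40

```text
time_s: 1.23
position: [0.4771, 0.2898, 0.2311]
tcp_rot: [[-0.907, 0.421, -0.0], [0.421, 0.907, -0.0], [0.0, -0.0, -1.0]]
force: [-0.6, 0.2, -0.2]
grip_width: 0.0855
grasp_force: 0.0
```

Run:
```python
from h import *
s,a,d=grab("wrist"); P=cloud("wrist",d,s); cv2.imwrite("pics/w1.png",a[...,::-1])
print(s["position"],s["time_s"],s["force"],np.round(s["joint_positions"],2))
q=P.reshape(-1,3); q=q[np.hypot(q[:,0]-.477,q[:,1]-.289)<.05]
for lo,hi in((.004,.016),(.04,.1),(.1,.12)):
    k=q[(q[:,2]>lo)&(q[:,2]<hi)]
    if len(k): print(lo,len(k),k.min(0).round(4),k.max(0).round(4),np.median(k,0).round(4))
```

```text
[0.47712069 0.28977306 0.23112271] 1.225 [-0.64341581  0.19757071 -0.23604111] [-0.85  0.15  0.25  1.7  -0.04  1.3   0.54]
0.004 555 [0.4574 0.2703 0.004 ] [0.4939 0.3097 0.0125] [0.4688 0.2958 0.0087]
0.04 365 [0.4642 0.2798 0.0402] [0.4814 0.3032 0.1   ] [0.4664 0.295  0.0719]
0.1 861 [0.4637 0.2775 0.1001] [0.4902 0.3031 0.1105] [0.4757 0.2907 0.1083]
```

View pics/w1.png

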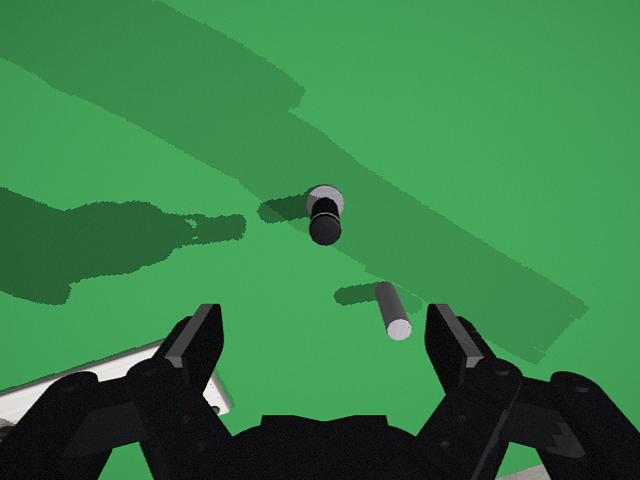

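The wrist view shows the probe's grip at (325,230) with its foot at (325,200), and the pin at (398,328). The wrist measurement gives the probe at (0.477,0.290), right under the TCP. I descend and grip.

Emit:
step_arm --dr '[[0,0,0],[0,0,0],[0,0,0],[0,0,0],[0,0,0],[0,0,0],[0,0,0],[0,0,0],[0,0,0],[0,0,0]]' --linear '[[0,0,-0.06],[0,0,-0.16],[0,0,-0.26],[0,0,-0.35],[0,0,-0.4],[0,0,-0.425],[0,0,-0.425],[0,0,-0.425],[0,0,-0.425],[0,0,-0.425]]' --jaw '[1,1,1,1,1,1,1,-1,-1,-1]' --grip_force 40

```text
time_s: 2.52
position: [0.4775, 0.29, 0.0619]
tcp_rot: [[-0.907, 0.42, 0.001], [0.42, 0.907, 0.001], [-0.0, 0.001, -1.0]]
force: [-0.2, 0.4, -0.1]
grip_width: 0.0325
grasp_force: 0.0
```

Emit:
step_arm --dr '[[0,0,0],[0,0,0],[0,0,0],[0,0,0]]' --linear '[[0,0,0],[0,0,0],[0,0,0],[0,0,0]]' --jaw '[-1,-1,-1,-1]'

```text
time_s: 3.02
position: [0.4775, 0.29, 0.0618]
tcp_rot: [[-0.907, 0.42, 0.001], [0.42, 0.907, 0.001], [-0.0, 0.001, -1.0]]
force: [-1.1, 0.0, 6.5]
grip_width: 0.0252
grasp_force: 39.5
```

Emit:
step_arm --dr '[[0,0,0],[0,0,0],[0,0,0],[0,0,0],[0,0,0],[0,0,0],[0,0,0],[0,0,0],[0,0,0],[0,0,0]]' --linear '[[0,0,0.03],[0,0,0.1],[0,0,0.18],[0.01,-0.03,0.23],[0.04,-0.1,0.25],[0.09,-0.2,0.25],[0.14,-0.31,0.25],[0.19,-0.43,0.25],[0.24,-0.55,0.25],[0.28,-0.65,0.25]]' --jaw '[-1,-1,-1,-1,-1,-1,-1,-1,-1,-1]'

```text
time_s: 4.28
position: [0.5895, 0.0274, 0.1617]
tcp_rot: [[-0.907, 0.421, -0.0], [0.421, 0.907, -0.0], [0.0, -0.0, -1.0]]
force: [0.2, 1.6, -2.1]
grip_width: 0.025
grasp_force: 39.5
```

Emit:
step_arm --dr '[[0,0,0],[0,0,0],[0,0,0],[0,0,0]]' --linear '[[0.025,-0.055,0],[0.0375,-0.08,0],[0.0375,-0.0825,0],[0.0375,-0.0825,0]]' --jaw '[-1,-1,-1,-1]'

```text
time_s: 4.78
position: [0.6039, -0.0017, 0.1612]
tcp_rot: [[-0.908, 0.419, -0.0], [0.419, 0.908, 0.001], [0.001, 0.0, -1.0]]
force: [0.5, 0.8, -1.7]
grip_width: 0.025
grasp_force: 39.5
```

Run:
```python
from h import *
s,b,d=grab("side"); P=cloud("side",d,s); cv2.imwrite("pics/s2.png",b[150:400,250:570,::-1].repeat(2,0).repeat(2,1))
p=np.array(s["position"]); print(s["time_s"],p,np.round(s["joint_positions"],2),s["force"],s["grip_width"])
q=P.reshape(-1,3); q=q[np.hypot(q[:,0]-p[0],q[:,1]-p[1])<.045]
q=q[(q[:,2]>.08)&(q[:,2]<.125)]; print(len(q),q.min(0).round(4),q.max(0).round(4))
```

```text
4.775 [ 0.60385117 -0.00174667  0.16123603] [-0.43  0.3   0.44  1.69 -0.14  1.18  1.18] [ 0.52621723  0.80624769 -1.6508872 ] 0.024955693059539215
478 [ 0.5825 -0.0232  0.0978] [0.622  0.0186 0.1246]
```

View pics/s2.png

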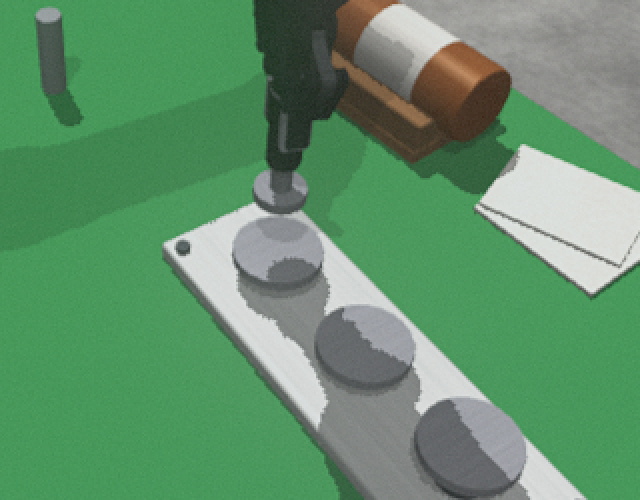

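The crop shows the held foot at (280,190), over the left seat at (278,250) with its shadow on that seat. Measured foot centre is (0.602,-0.002) and its underside is at about 0.099. Now I lower it carefully.

Emit:
step_arm --dr '[[0,0,0],[0,0,0],[0,0,0],[0,0,0],[0,0,0],[0,0,0],[0,0,0]]' --linear '[[0,0,-0.03],[0,0,-0.07],[0,0,-0.1],[0,0,-0.12],[0,0,-0.1275],[0,0,-0.1325],[0,0,-0.1325]]' --jaw '[-1,-1,-1,-1,-1,-1,-1]'

```text
time_s: 5.7
position: [0.6044, -0.0032, 0.1085]
tcp_rot: [[-0.907, 0.42, 0.0], [0.42, 0.907, 0.0], [-0.0, 0.0, -1.0]]
force: [-0.2, 0.5, -0.9]
grip_width: 0.0248
grasp_force: 39.5
```

Emit:
step_arm --dr '[[0,0,0],[0,0,0],[0,0,0]]' --linear '[[0,0,-0.0025],[0,0,-0.005],[0,0,-0.005]]' --jaw '[-1,-1,-1]'

```text
time_s: 6.08
position: [0.6042, -0.0032, 0.1063]
tcp_rot: [[-0.907, 0.42, -0.0], [0.42, 0.907, -0.0], [0.0, -0.0, -1.0]]
force: [-0.7, -0.1, -0.6]
grip_width: 0.0249
grasp_force: 39.5
```

Emit:
step_arm --dr '[[0,0,0],[0,0,0],[0,0,0]]' --linear '[[0,0,-0.0025],[0,0,-0.0025],[0,0,-0.0025]]' --jaw '[-1,-1,-1]'

```text
time_s: 6.45
position: [0.6044, -0.0032, 0.1055]
tcp_rot: [[-0.907, 0.42, 0.0], [0.42, 0.907, 0.0], [-0.0, 0.0, -1.0]]
force: [-0.5, 0.4, 1.1]
grip_width: 0.0252
grasp_force: 39.6
```

Emit:
step_arm --dr '[[0,0,0],[0,0,0],[0,0,0]]' --linear '[[0,0,-0.0025],[0,0,-0.0025],[0,0,-0.0025]]' --jaw '[-1,-1,-1]'

```text
time_s: 6.82
position: [0.6046, -0.0033, 0.1055]
tcp_rot: [[-0.907, 0.42, 0.001], [0.42, 0.907, 0.0], [-0.001, 0.001, -1.0]]
force: [-3.0, 0.9, 9.4]
grip_width: 0.0249
grasp_force: 40.8
```

Touch on the left seat is made, at about 9 N. On to the middle seat.

Emit:
step_arm --dr '[[0,0,0],[0,0,0],[0,0,0],[0,0,0],[0,0,0],[0,0,0],[0,0,0],[0,0,0],[0,0,0],[0,0,0]]' --linear '[[0,0,0.02],[0,0,0.06],[0,-0.01,0.075],[-0.005,-0.06,0.075],[-0.013,-0.14,0.075],[-0.02,-0.22,0.075],[-0.025,-0.255,0.07],[-0.025,-0.2625,0.045],[-0.025,-0.2625,0.02],[-0.025,-0.2625,0.01]]' --jaw '[-1,-1,-1,-1,-1,-1,-1,-1,-1,-1]'

```text
time_s: 8.07
position: [0.5938, -0.1067, 0.1069]
tcp_rot: [[-0.908, 0.419, -0.002], [0.419, 0.908, 0.001], [0.002, -0.0, -1.0]]
force: [0.8, 0.4, -1.5]
grip_width: 0.0248
grasp_force: 39.6
```

Emit:
step_arm --dr '[[0,0,0],[0,0,0],[0,0,0],[0,0,0]]' --linear '[[0,0,0],[0,0,-0.0025],[0,0,-0.005],[0,0,-0.005]]' --jaw '[-1,-1,-1,-1]'

```text
time_s: 8.57
position: [0.5943, -0.1082, 0.1064]
tcp_rot: [[-0.907, 0.42, 0.0], [0.42, 0.907, -0.0], [-0.0, 0.0, -1.0]]
force: [-0.3, 1.0, -1.6]
grip_width: 0.0251
grasp_force: 39.6
```

Emit:
step_arm --dr '[[0,0,0],[0,0,0],[0,0,0]]' --linear '[[0,0,-0.0025],[0,0,-0.0025],[0,0,-0.0025]]' --jaw '[-1,-1,-1]'

```text
time_s: 8.95
position: [0.5942, -0.1083, 0.1053]
tcp_rot: [[-0.907, 0.42, 0.0], [0.42, 0.907, -0.0], [-0.0, -0.0, -1.0]]
force: [0.6, 1.0, -0.7]
grip_width: 0.0251
grasp_force: 39.6
```

Emit:
step_arm --dr '[[0,0,0],[0,0,0],[0,0,0]]' --linear '[[0,0,-0.0025],[0,0,-0.0025],[0,0,-0.0025]]' --jaw '[-1,-1,-1]'

```text
time_s: 9.32
position: [0.5945, -0.1083, 0.105]
tcp_rot: [[-0.907, 0.42, 0.001], [0.42, 0.907, 0.0], [-0.001, 0.0, -1.0]]
force: [-1.7, 0.4, 5.4]
grip_width: 0.0252
grasp_force: 40.3
```

Emit:
step_arm --dr '[[0,0,0],[0,0,0]]' --linear '[[0,0,-0.001],[0,0,-0.001]]' --jaw '[-1,-1]'

```text
time_s: 9.57
position: [0.5946, -0.1083, 0.105]
tcp_rot: [[-0.907, 0.42, 0.001], [0.42, 0.907, 0.0], [-0.001, 0.001, -1.0]]
force: [-2.9, 0.8, 8.9]
grip_width: 0.0245
grasp_force: 40.6
```

Middle touch is made. On to the right seat, which is about 12 mm higher.

Emit:
step_arm --dr '[[0,0,0],[0,0,0],[0,0,0],[0,0,0],[0,0,0],[0,0,0],[0,0,0],[0,0,0],[0,0,0],[0,0,0]]' --linear '[[0,0,0.02],[0,0,0.07],[0,-0.005,0.1],[-0.005,-0.05,0.105],[-0.013,-0.13,0.105],[-0.02,-0.21,0.105],[-0.024,-0.25,0.1],[-0.024,-0.26,0.08],[-0.024,-0.26,0.055],[-0.024,-0.26,0.045]]' --jaw '[-1,-1,-1,-1,-1,-1,-1,-1,-1,-1]'

```text
time_s: 10.82
position: [0.5844, -0.2105, 0.1205]
tcp_rot: [[-0.908, 0.419, -0.002], [0.419, 0.908, 0.001], [0.002, 0.0, -1.0]]
force: [0.0, 0.1, -2.3]
grip_width: 0.025
grasp_force: 39.6
```

Emit:
step_arm --dr '[[0,0,0],[0,0,0],[0,0,0],[0,0,0]]' --linear '[[0,0,0],[0,0,-0.0025],[0,0,-0.005],[0,0,-0.005]]' --jaw '[-1,-1,-1,-1]'

```text
time_s: 11.32
position: [0.5846, -0.2122, 0.12]
tcp_rot: [[-0.907, 0.42, 0.0], [0.42, 0.907, -0.0], [-0.0, 0.0, -1.0]]
force: [-0.8, 0.5, -2.2]
grip_width: 0.0249
grasp_force: 39.6
```

Run:
```python
from h import *
s,b,d=grab("side"); P=cloud("side",d,s); cv2.imwrite("pics/s3.png",b[250:450,360:600,::-1].repeat(3,0).repeat(3,1))
p=np.array(s["position"]); print(s["time_s"],p,s["force"])
```

```text
11.325 [ 0.58464112 -0.21219259  0.11998576] [-0.76359743  0.45881611 -2.21494561]
```

View pics/s3.png

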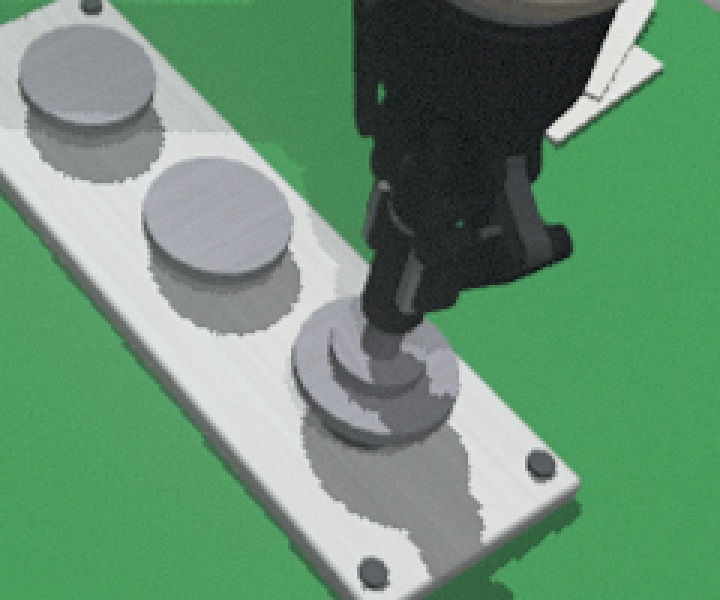

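The crop shows the foot at (380,350), hovering just above the right-hand seat centred near (375,370). It is upright and centred. Lowering.

Emit:
step_arm --dr '[[0,0,0],[0,0,0],[0,0,0],[0,0,0]]' --linear '[[0,0,-0.0025],[0,0,-0.005],[0,0,-0.005],[0,0,-0.005]]' --jaw '[-1,-1,-1,-1]'

```text
time_s: 11.88
position: [0.5846, -0.2122, 0.1179]
tcp_rot: [[-0.907, 0.42, -0.0], [0.42, 0.907, -0.0], [0.0, -0.0, -1.0]]
force: [0.4, -1.0, -2.0]
grip_width: 0.0253
grasp_force: 39.6
```

Emit:
step_arm --dr '[[0,0,0],[0,0,0],[0,0,0]]' --linear '[[0,0,-0.0025],[0,0,-0.0025],[0,0,-0.0025]]' --jaw '[-1,-1,-1]'

```text
time_s: 12.25
position: [0.5846, -0.2122, 0.1169]
tcp_rot: [[-0.907, 0.42, -0.0], [0.42, 0.907, -0.0], [-0.0, -0.0, -1.0]]
force: [-0.3, -0.9, -1.5]
grip_width: 0.0252
grasp_force: 39.6
```

Emit:
step_arm --dr '[[0,0,0],[0,0,0],[0,0,0]]' --linear '[[0,0,-0.0025],[0,0,-0.0025],[0,0,-0.0025]]' --jaw '[-1,-1,-1]'

```text
time_s: 12.62
position: [0.5849, -0.2123, 0.1168]
tcp_rot: [[-0.907, 0.42, 0.001], [0.42, 0.907, 0.0], [-0.001, 0.0, -1.0]]
force: [-1.6, 0.7, 4.8]
grip_width: 0.025
grasp_force: 40.4
```

Emit:
step_arm --dr '[[0,0,0],[0,0,0],[0,0,0]]' --linear '[[0,0,-0.0015],[0,0,-0.0015],[0,0,-0.0015]]' --jaw '[-1,-1,-1]'

```text
time_s: 13.0
position: [0.585, -0.2124, 0.1167]
tcp_rot: [[-0.907, 0.42, 0.001], [0.42, 0.907, 0.0], [-0.001, 0.001, -1.0]]
force: [-3.3, 1.7, 9.8]
grip_width: 0.0253
grasp_force: 40.8
```

Contact heights are 0.1055, 0.105 and 0.117, so the right seat is confirmed highest. I ease off the pressure and release gently.

Emit:
step_arm --dr '[[0,0,0],[0,0,0],[0,0,0],[0,0,0],[0,0,0],[0,0,0],[0,0,0],[0,0,0]]' --linear '[[0,0,0.0025],[0,0,0.0025],[0,0,0.0025],[0,0,0.0025],[0,0,0.0025],[0,0,0.0025],[0,0,0.0025],[0,0,0.0025]]' --jaw '[-1,-1,-0.35,-0.25,-0.1,0.2,0.6,0.8]' --grip_force 20

```text
time_s: 14.0
position: [0.5846, -0.2123, 0.1163]
tcp_rot: [[-0.907, 0.42, -0.0], [0.42, 0.907, -0.0], [0.0, -0.0, -1.0]]
force: [-0.3, -0.1, -0.3]
grip_width: 0.077
grasp_force: 0.0
```

Emit:
step_arm --dr '[[0,0,0],[0,0,0],[0,0,0],[0,0,0]]' --linear '[[0,0,0],[0,0,0],[0,0,0],[0,0,0]]' --jaw '[0.8,0.8,0.8,0.8]'

```text
time_s: 14.5
position: [0.5846, -0.2122, 0.1163]
tcp_rot: [[-0.907, 0.42, 0.0], [0.42, 0.907, -0.0], [-0.0, -0.0, -1.0]]
force: [-0.4, -0.6, 0.2]
grip_width: 0.0767
grasp_force: 0.0
```

Released; now I back straight up and check.

Emit:
step_arm --dr '[[0,0,0],[0,0,0],[0,0,0],[0,0,0],[0,0,0],[0,0,0],[0,0,0],[0,0,0],[0,0,0]]' --linear '[[0,0,0.02],[0,0,0.06],[0,0,0.12],[0,0,0.18],[0,0,0.24],[0,0,0.29],[0,0,0.3],[0,0,0.3],[0,0,0.3]]' --jaw '[0.8,0.8,0.8,0.8,0.8,0.8,0.8,0.8,0.8]'

```text
time_s: 15.62
position: [0.5842, -0.2121, 0.2355]
tcp_rot: [[-0.907, 0.42, -0.001], [0.42, 0.907, 0.0], [0.001, -0.0, -1.0]]
force: [0.4, -0.2, -0.1]
grip_width: 0.0767
grasp_force: 0.0
```

Run:
```python
from h import *
s,b,d=grab("side"); P=cloud("side",d,s); cv2.imwrite("pics/s4.png",b[200:450,320:600,::-1].repeat(2,0).repeat(2,1))
print(s["time_s"],s["position"],s["joint_vel"])
q=P.reshape(-1,3); q=q[np.hypot(q[:,0]-.585,q[:,1]+.212)<.04]
for lo,hi in((.058,.07),(.095,.15),(.15,.17)):
    k=q[(q[:,2]>lo)&(q[:,2]<hi)]
    if len(k): print(lo,len(k),k.min(0).round(4),k.max(0).round(4))
```

```text
15.625 [ 0.58420106 -0.2120504   0.23548002] [-0.00011131  0.00564872  0.00063406  0.00096058  0.00015656  0.00033678
 -0.00205313]
0.058 545 [ 0.5635 -0.2321  0.0581] [ 0.6026 -0.192   0.0699]
0.095 646 [ 0.57   -0.2254  0.0952] [ 0.5885 -0.2006  0.15  ]
0.15 470 [ 0.5694 -0.2254  0.1501] [ 0.5963 -0.1998  0.1671]
```

View pics/s4.png

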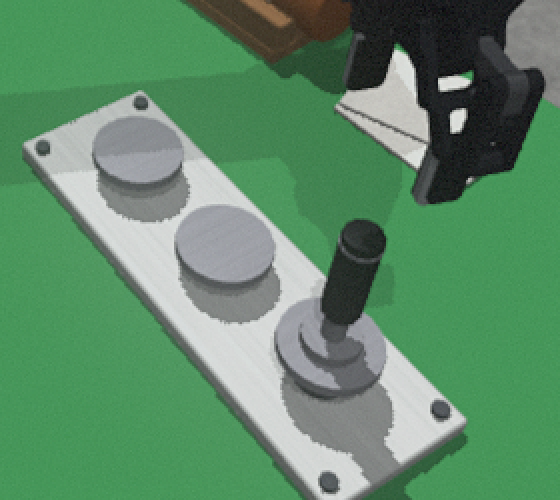

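The crop shows the probe alone on the right-hand seat, foot at (335,335) and grip top at (362,238). The cloud puts both foot and top at (0.583,-0.212), so it is upright and centred, with the gripper clear. Handing in.

```bash
python3 -c "
from plant import job
print(job.close_job())"
```

```text
the job is handed in; nothing more can be done
None
```

I touched the probe to the left, middle and right seats in that order, left it standing upright and centred on the highest seat (the right-hand one), and handed the job in at about 15.7 s; the hand-in call gave no verdict.

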